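# Close the drill jig and hold its cam clamp at full lift

## Task

Slide the flat cover plate of the drill jig fully home over the pocket with the blank, up against its end stop. Then swing the knob-ended cam lever up until it stands upright, square to the bench, where the cam lifts the clamp strap highest; the lever is sprung and falls back if let go, so finish while your fingers are still holding it there, with the cover still home. Leave the hammer, can, tube and bin alone.

Things in the scene. Friction and masses are not known exactly. Their poses are not given: they have to be found in the camera images.
- jig: Drill jig bolted to the bench: grey base plate 140 (its x) x 320 (its y) x 12 mm; origin at the centre of its underside; turned only about the vertical, up to 0.3 rad. Two guide rails (tops 48 mm above the bench, outer faces x = +-61 mm, y = -160 to 35) carry the cover; between them an open pocket (84 mm long, centred at y = -20) with an aluminium blank in it; end stop at y = 33
- strap_pivot (a point): pivot of the steel clamp strap: x = 0, y = 75 mm of the jig, 61 mm above the bench. Strap 30 mm wide, y = 3 to 135 mm of the jig, top 66 mm up; the cam under its tail (y = 115) lifts the tail and presses the nose down on the cover, a rocking of about 4 mm. Pivot cheeks reach 74 mm up
- cover (a joint): the flat aluminium cover plate, 100 (x) x 105 (y) x 6 mm, top 46 mm above the bench, sliding along the jig's y on the rails: 0 = fully home against the end stop, over the pocket; grows as it slides open towards the jig's -y, up to 0.085 m. Sliding friction about 2 N, stays where it is left
- cover_knob (a point): a point on the cover's upright steel post knob (16 mm diameter, from 46 to 86 mm above the bench, near the cover's -y edge): on its axis, 70 mm above the bench, 16 mm below its top. It slides with the cover: home, it lies at x = 0, y = -55 mm of the jig
- lever (a joint): angle of the cam lever about the cam's level axis, which runs along the jig's x: 0 = upright, the cam's highest lift; negative = leaning towards the jig's +y, where it rests on a stop at -0.9; positive = past the top, leaning to -y, up to 0.9, the lift falling again. A spring drives it back to -0.9 from everywhere: about 2 N at the knob holds it upright
- lever_knob (a point): centre of the black barrel knob (28 mm diameter, 26 mm long, lying along the jig's x, flat ends), at the end of the cam lever's 10 mm round steel rod. It moves on an arc of 110 mm radius about point cam_axis in the plane across the jig's x: 104 mm above the bench at rest, 146 mm when upright
- cam_axis (a point): point on the cam's axis in the middle of the lever's hub: x = -50, y = 115 mm of the jig, 36 mm above the bench. Fixed to the jig; the lever swings in the vertical plane through this point
- hammer: bystander: loose hammer about 260 mm long lying flat, to the right (-y) of the jig. Leave it alone
- oil_can: bystander: loose grey can, 66 mm diameter, 110 mm tall, upright, beyond the jig. Origin at the centre of its underside. Leave it alone
- tube: bystander: loose steel tube offcut, 60 mm diameter, 70 mm tall, standing beyond the jig, to the right of the can. Origin at the centre of its underside. Leave it alone
- bin: bystander: loose red open bin 160 x 100 x 60 mm, to the left of the jig. Origin at the centre of its underside. Leave it alone

How it is judged:
On the way, in this order (a step that is already met when the one before it is completed fails the run):
1. the cover is fully home over the pocket (value of joint cover below 0.004 m), for 0.2 s.
2. with the cover home, the cam lever stands upright at its highest lift (value of joint cover below 0.004 m and value of joint lever between -0.14 and 0.14 rad), for 0.3 s.
At the end, for the whole second after the job is handed in: The cover is within 4 mm of fully home; the cam lever stands within 0.14 rad (8 degrees) of upright, still (below 0.1 rad/s), and is held there by the robot's fingers (more than 0.5 N of contact) through the last second (all of step 2 and velocity of joint lever between -0.1 and 0.1 rad/s and contact force between the fingers and lever above 0.5 N); the arm keeps its last pose, push and grip.
It fails at once if a bystander (hammer, can, tube or bin) is pushed more than 20 mm from its place (distance of any of hammer, oil_can, tube, bin from where it was at the start of the episode above 0.02 m).
It also fails if it takes over 45 s, if anything falls off the work surface, if the arm or the gripper's body presses on something with over 40 N, if the wrist force passes 120 N, or if a joint passes its speed limit or range.

## Robot

A 6-joint arm with a two-finger parallel gripper is mounted at the origin on the work surface. World frame = base frame: x ahead of the robot, y to its left, z up, the work surface at z = 0. Lengths are in m, angles in rad, forces in N, time in s.
With the tool pointing down it reaches from about 0.35 to 0.95 m from the base axis. Payload 17.4 kg.
Tool frame: the origin (TCP) lies between the finger pads; the fingertips stand 11 mm ahead of it and the grasp point (between the pads) lies 8 mm behind it; x points along the fingers, z is the direction in which the jaws open and shut, and the axes are right-handed (so a half turn about x gives the same grasp; the last joint's range is limited). The gripper opens to 93 mm and grips with 3 to 60 N. Pads are 15 mm wide; open, the fingers measure 128 mm over their backs; the gripper's body (75 mm by 188 mm) begins 65 mm behind the grasp point.
Start: joints at [1.263, 0.116, 1.442, -0, 1.584, -0.038], TCP at [0.18, 0.651, 0.23] pointing down, gripper open.
Joint ranges: [-2.83, 2.83], [-0.83, 2.19], [0.07, 2.5], [-1.14, 4.28], [0.01, 3], [-2.97, 2.97]. Speed limits (rad/s): [1.89, 1.89, 2.22, 3.14, 3.14, 3.14].

## Interface

Orientations are given as [roll, pitch, yaw] about the fixed x, y, z axes, in that order (R = Rz(yaw) Ry(pitch) Rx(roll)).
In Python, from rig import robot, camera, camera_params, nets gives the robot as it stands.
- The arm moves only by the tool move_arm, never from a script. Its argument "targets" is a list of rows, each a list of 3 entries, a list of its own where there are three numbers: the turn, a rotation vector about the tool's x, y, z in rad, then the shift along the tool's x, y, z in mm, then the closure, from -1 (fully open) to 1 (shut). In form: [[[wx, wy, wz], [x, y, z], hand], ...]. A call has 1 to 12 rows; each row is the pose to reach, as a shift and turn from the pose commanded when the call began, along the tool's axes at that moment; what a row does not reach only later rows make up. A row lasts 1/10 s, in which the tool goes at most 50 mm and 8.59 degrees, less where a joint would pass 70% of its speed; a pose out of reach is approached as far as the arm can. A call with a gripper value outside its range is refused whole. The fingers move at their own pace and stop on an object; the grip force is fixed at half the most. Time passes only in rows, so rows that repeat a pose let the fingers close. It gives the time, the measured TCP pose, the force and the opening at its end, in the units of the state.
- robot.read_state(): the state, without advancing time (a new reading comes with each control period).
- camera(name): name is "side" or "top" or "wrist"; returns (picture, depth): 384x512x3 uint8, red, green, blue; 384x512 float32, m along the optical axis (not along the pixel's ray), 0 where there is no reading.
- camera_params(name): a dict with "fx", "fy", "cx", "cy" (pixels), "cam_to_world" (4x4, takes a point from camera to world coordinates); the wrist camera has in their place "T_tool_cam" (4x4, takes a point from camera to tool coordinates, whose origin is the TCP and whose axes are the tool frame's). Camera axes: x right, y down, z forward; pixel columns grow to the right and rows downward; lengths in m; the calibration is good to about 2 mm. The wrist camera is an equidistant fisheye: a pixel r from the principal point sees the ray r / f radians off the axis. A picture is of the moment at which its call begins: read the wrist's pose just before it. camera_params takes no time and is no camera call.
- robot.finish_job(): hands the job in, once; it reports no verdict.
Trained networks look in the newest picture that a camera, given by its name, has taken for a name from the list of things; names that differ only in an ending like _2 or _b are one class to them, and where a whole thing is asked for, a point or a joint stands for the part that bears it (a point fixed in the world has none). Each returns a list of dicts, best first, with "score" (0 to 1); they miss things now and then, are a little off and sometimes report something else, mostly with a low value. They report only what shows in the picture. A call takes as long as a camera call.
- nets.search_frame(camera, target): "at" ([row, column] as shares, 0 to 1, of the picture: columns of its width, rows of its height, amid what is visible of it).
The state is a dict: "t": time; "q": joint angles; "qd": joint speeds; "joint_efforts": joint torques, N m; "position": TCP position; "tcp_rot": TCP orientation; "ft_force": force on the tool from outside, world axes, zero at the start; "torque": the same for the moment, N m; "opening": opening from 0.0 (shut) to 1.0 (fully open).
Only numpy, scipy, OpenCV 4.12 (cv2) and the standard library are available. Lean on these libraries where they do the work, as an engineer would, in place of code of your own. Each camera call takes 0.05 s, during which the arm holds its last target. There are 200 camera calls.

## Working session

There is one attempt and no reset: what is moved stays moved. The work goes in short steps, Python scripts to look and compute and a tool call to move; the robot and the scene stay as the last step left them, time stands still between calls to the robot, and variables do not carry over. Pictures are saved under pics/ and viewed, about 8 in all and at most 12, crops included, and the job is handed in when it is done.

Besides the shell and the picture viewer there is one more tool, called by a JSON object that holds its "method" and its "body". move_arm: Moves the arm, as the interface text tells. Its arguments: {"type":"object","properties":{"targets":{"type":"array"}},"required":["targets"]}

```bash
ls; mkdir -p pics; cat > h.py <<'E'
import numpy as np, cv2
from rig import robot, camera, camera_params, nets
from scipy.spatial.transform import Rotation as R
def px2w(cam,d,r,c,P=None):
    P=P or camera_params(cam); z=d[int(r),int(c)]
    return (P["cam_to_world"]@np.array([(c-P["cx"])/P["fx"]*z,(r-P["cy"])/P["fy"]*z,z,1]))[:3]
def cloud(cam,d):
    P=camera_params(cam); v,u=np.mgrid[:384,:512]
    p=np.stack([(u-P["cx"])/P["fx"]*d,(v-P["cy"])/P["fy"]*d,d,np.ones_like(d)],-1)
    w=(p@np.array(P["cam_to_world"]).T)[...,:3]; w[d==0]=np.nan; return w
E
python3 - <<'E'
from h import *
s=robot.read_state(); print(s)
ims=[]
for c in("top","side"):
    im,d=camera(c); w=cloud(c,d); np.save(c+".npy",w); ims.append(im)
    cv2.imwrite(f"pics/{c}0.png",cv2.resize(im[...,::-1],(800,600)))
    for t in ("jig","cover_knob","lever_knob","lever","cover","strap_pivot","cam_axis","hammer","oil_can","tube","bin"):
        for o in nets.search_frame(c,t)[:2]:
            r,cc=o["at"][0]*384,o["at"][1]*512
            print(c,t,round(o["score"],2),int(r),int(cc),w[min(int(r),383),min(int(cc),511)].round(3))
E
```

```text
pics
{'t': 0.0, 'q': array([ 1.26318985e+00,  1.16525004e-01,  1.44227362e+00,  7.75558971e-07,
        1.58401252e+00, -3.77629974e-02]), 'qd': array([ 0.00015327,  0.00024703, -0.00016958,  0.0015353 , -0.00051378,
       -0.00091787]), 'joint_efforts': array([-4.87759371e-05, -7.21229839e+01, -6.22640061e+01,  7.80054415e-02,
        2.35149561e-02, -1.09224131e-04]), 'position': array([0.17986692, 0.65039124, 0.22887368]), 'tcp_rot': array([ 3.10319321,  1.56957784, -1.87903924]), 'ft_force': array([-0.45667535,  0.27705134,  0.02139523]), 'torque': array([ 0.02283698,  0.01056373, -0.04519691]), 'opening': 1.0023896039269666}
top jig 0.57 217 262 [0.56  0.008 0.068]
top cover_knob 0.56 214 288 [ 0.573 -0.082  0.048]
top lever_knob 0.44 236 212 [0.495 0.175 0.09 ]
top lever 0.67 237 216 [0.493 0.162 0.084]
top cover 0.8 214 292 [ 0.573 -0.096  0.046]
top strap_pivot 0.82 218 262 [0.556 0.008 0.074]
top strap_pivot 0.24 160 284 [ 0.76  -0.071  0.069]
top cam_axis 0.84 219 259 [0.553 0.019 0.071]
top hammer 0.6 218 381 [ 0.56  -0.409  0.024]
top oil_can 0.62 157 221 [0.761 0.146 0.108]
top tube 0.57 155 283 [ 0.8   -0.073 -0.005]
top bin 0.9 210 131 [0.598 0.472 0.008]
side jig 0.63 223 229 [ 0.555 -0.019  0.018]
side cover_knob 0.76 241 234 [ 0.561 -0.103  0.05 ]
side lever_knob 0.68 153 199 [0.49  0.183 0.114]
side lever 0.49 166 202 [0.494 0.158 0.082]
side cover 0.92 240 238 [ 0.57  -0.122  0.083]
side strap_pivot 0.69 221 231 [ 0.561 -0.014  0.019]
side strap_pivot 0.42 168 202 [0.494 0.155 0.077]
side cam_axis 0.71 221 227 [ 0.55  -0.013  0.02 ]
side hammer 0.77 362 247 [ 0.554 -0.413  0.023]
side hammer 0.45 169 201 [0.49  0.152 0.076]
side tube 0.65 230 309 [ 0.766 -0.109  0.068]
side bin 0.61 112 224 [0.592 0.498 0.005]
```

View pics/top0.png

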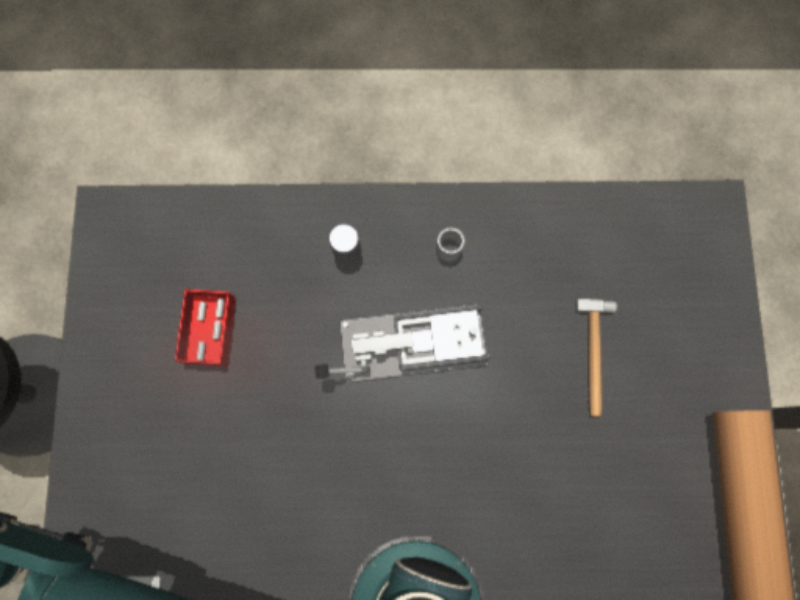

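View pics/side0.png

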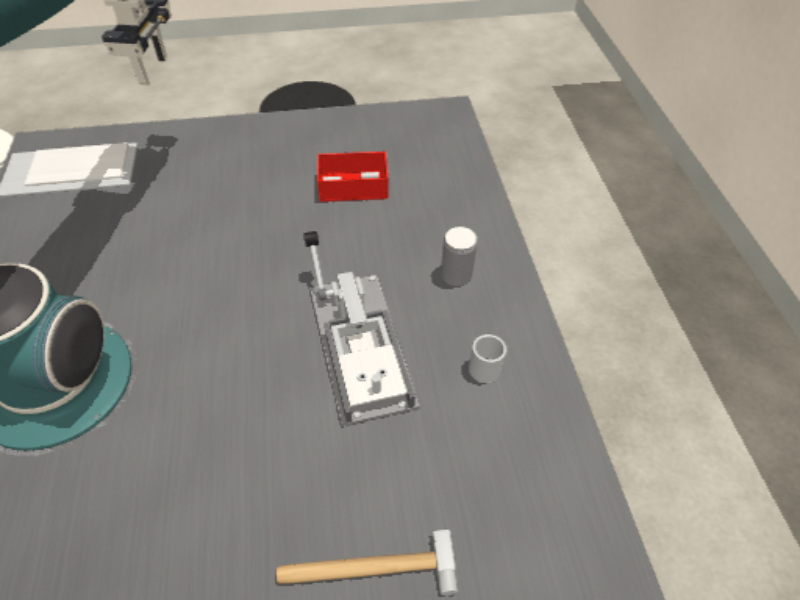

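```bash
python3 - <<'E'
from h import *
for c in("top","side"):
    w=np.load(c+".npy").reshape(-1,3)
    roi=(w[:,0]>.42)&(w[:,0]<.7)&(w[:,1]<.25)&(w[:,1]>-.25)
    for n,lo,hi in (("all",.006,.2),("base",.007,.017),("cover",.0435,.0475),("strap",.062,.069),("kn",.078,.09),("lev",.09,.13)):
        p=w[roi&(w[:,2]>lo)&(w[:,2]<hi)]
        if len(p)<4: print(c,n,len(p));continue
        r=cv2.minAreaRect((p[:,:2]*1000).astype(np.float32))
        print(c,n,len(p),np.round(r[0],1),np.round(r[1],1),round(r[2],1),p.mean(0).round(3))
        if n in("kn","lev"): print(p[::max(1,len(p)//15)].round(3).tolist())
E
```

```text
top all 3807 [5.596e+02 1.000e-01] [278.5 498.9] 0.0 [0.556 0.005 0.034]
top base 1317 [559.8  -1.4] [277.7 495. ] 0.2 [0.551 0.045 0.012]
top cover 582 [562.  -14.3] [122.4 284.6] 6.4 [ 0.566 -0.063  0.046]
top strap 233 [559.6  19.9] [ 62.3 282.7] 16.5 [0.551 0.068 0.066]
top kn 35 [555.1  27.3] [ 56.8 322.8] 15.0 [0.536 0.018 0.085]
[[0.58, -0.126, 0.088], [0.581, -0.133, 0.084], [0.577, -0.126, 0.089], [0.577, -0.133, 0.087], [0.574, -0.126, 0.087], [0.574, -0.133, 0.083], [0.57, -0.126, 0.085], [0.57, -0.133, 0.085], [0.568, -0.126, 0.079], [0.532, 0.076, 0.079], [0.495, 0.175, 0.09], [0.496, 0.165, 0.087], [0.496, 0.159, 0.083], [0.492, 0.169, 0.086], [0.493, 0.162, 0.084], [0.493, 0.156, 0.081], [0.489, 0.168, 0.089], [0.49, 0.162, 0.081]]
top lev 77 [489.  189.4] [25.5 37.1] 7.9 [0.488 0.192 0.112]
[[0.5, 0.205, 0.114], [0.5, 0.189, 0.113], [0.496, 0.202, 0.115], [0.496, 0.185, 0.117], [0.493, 0.195, 0.116], [0.495, 0.181, 0.091], [0.49, 0.195, 0.116], [0.491, 0.177, 0.1], [0.487, 0.198, 0.115], [0.487, 0.182, 0.113], [0.483, 0.202, 0.115], [0.481, 0.206, 0.108], [0.48, 0.188
[... 568 characters left out ...]
 0.157, 0.078], [0.578, -0.122, 0.086], [0.575, -0.125, 0.087], [0.57, -0.129, 0.088], [0.578, -0.127, 0.085], [0.57, -0.13, 0.086], [0.577, -0.131, 0.086], [0.569, -0.132, 0.085], [0.577, -0.133, 0.084], [0.569, -0.133, 0.08], [0.577, -0.136, 0.084], [0.574, -0.137, 0.081]]
side lev 96 [489.3 186.8] [25.6 40.5] 6.7 [0.489 0.186 0.11 ]
[[0.489, 0.203, 0.116], [0.479, 0.199, 0.117], [0.497, 0.196, 0.117], [0.488, 0.19, 0.12], [0.479, 0.192, 0.115], [0.497, 0.188, 0.117], [0.488, 0.184, 0.118], [0.478, 0.182, 0.117], [0.496, 0.185, 0.111], [0.487, 0.181, 0.112], [0.477, 0.181, 0.109], [0.495, 0.181, 0.106], [0.489, 0.18, 0.104], [0.482, 0.181, 0.1], [0.491, 0.178, 0.097], [0.49, 0.175, 0.092]]
```

The top view shows the jig mid-bench (about (415, 340)), with the lever knob at (322, 370) leaning left and the cover slid right with its post at about (472, 335). The side view agrees, with the lever knob at (311, 238) and the post at (377, 378). From these I put the jig origin at about (0.560, -0.001), yaw about 0.11 and the cover about 74 mm open.

```bash
cat >> h.py <<'E'
YAW=.110; O=np.array([.560,-.0015,0]); J=R.from_euler("z",YAW)
def j2w(x,y,z): return J.apply([x/1000,y/1000,z/1000])+O
def w2j(p): return J.inv().apply(np.asarray(p)-O)*1000
def plan(*pts):
    s=robot.read_state(); T=R.from_euler("xyz",s["tcp_rot"])
    best=None
    for sg in(1,-1):  # tool x down, tool z = +-jig x
        z=J.apply([sg,0,0]); x=np.array([0,0,-1.]); y=np.cross(z,x)
        G=R.from_matrix(np.stack([x,y,z],1)); rv=(T.inv()*G).as_rotvec()
        if best is None or np.linalg.norm(rv)<np.linalg.norm(best): best=rv
    print("t",s["t"],"jig tcp",w2j(s["position"]).round(1),"F",s["ft_force"].round(2),"open",round(s["opening"],2),"q",s["q"].round(2))
    print("axes in jig: ",J.inv().apply(T.as_matrix().T).round(3).tolist())
    print("rv",best.round(3))
    for p in pts: print(p,(T.inv().apply(j2w(*p)-s["position"])*1000).round(1))
E
python3 - <<'E'
from h import *
plan((0,-160,230),(0,-160,72))
E
```

```text
t 1.2 jig tcp [-306.2  689.8  229.6] F [-0.14 -0.51 -0.43] open 1.0 q [ 1.26  0.12  1.44  0.    1.58 -0.04]
axes in jig:  [[-0.0, -0.0, -1.0], [-0.929, 0.371, 0.0], [0.371, 0.929, -0.0]]
rv [ 1.191 -0.     0.   ]
(0, -160, 230) [-3.000e-01 -5.995e+02 -6.757e+02]
(0, -160, 72) [ 157.7 -599.5 -675.7]
```

{"method": "move_arm", "body": {"targets": [[[0.1,0,0],[0,-40,-45],1],[[0.2,0,0],[0,-70,-79],1],[[0.3,0,0],[0,-105,-118],1],[[0.4,0,0],[0,-140,-158],1],[[0.5,0,0],[0,-175,-197],1],[[0.6,0,0],[0,-210,-237],1],[[0.7,0,0],[0,-245,-276],1],[[0.8,0,0],[0,-280,-316],1],[[0.9,0,0],[0,-315,-355],1],[[1.0,0,0],[0,-350,-394],1],[[1.1,0,0],[0,-385,-434],1],[[1.191,0,0],[0,-420,-473],1]]}}

```text
t: 2.4
position: [0.4446, 0.1099, 0.2301]
tcp_rot: [0.091, 1.57, 0.197]
ft_force: [0.2, 1.1, -0.1]
opening: 0.026
```

```bash
python3 - <<'E'
from h import *
plan((0,-160,230),(0,-160,72))
E
```

```text
t 2.4 jig tcp [-102.4  123.4  230.1] F [ 0.22  1.1  -0.15] open 0.03 q [ 0.19 -0.37  1.88  0.    1.63  0.08]
axes in jig:  [[0.001, 0.0, -1.0], [0.004, 1.0, 0.0], [1.0, -0.004, 0.001]]
rv [-0.004  0.001 -0.   ]
(0, -160, 230) [ 2.000e-01 -2.830e+02  1.036e+02]
(0, -160, 72) [ 158.2 -283.   103.4]
```

{"method": "move_arm", "body": {"targets": [[[0,0,0],[0,-45,20],1],[[0,0,0],[0,-90,40],1],[[0,0,0],[0,-135,60],1],[[0,0,0],[0,-180,80],1],[[0,0,0],[0,-225,95],1],[[0,0,0],[0,-265,103],1],[[0,0,0],[0,-284,103],1],[[0,0,0],[40,-284,103],1],[[0,0,0],[80,-284,103],1],[[0,0,0],[120,-284,103],1],[[0,0,0],[157,-284,103],1],[[0,0,0],[157,-284,103],1]]}}

```text
t: 3.6
position: [0.5753, -0.1578, 0.0679]
tcp_rot: [2.707, 1.564, 2.817]
ft_force: [-0.4, 0.1, -0.3]
opening: 0.003
```

```bash
python3 - <<'E'
from h import *
im,d=camera("side"); cv2.imwrite("pics/s1.png",cv2.resize(im[170:300,160:320,::-1],(800,650))[:600])
plan((0,-70,72))
E
```

```text
t 3.65 jig tcp [  -0.6 -157.7   71.3] F [-0.44 -0.56  1.32] open 0.0 q [-0.31  0.04  1.78  0.    1.32 -0.42]
axes in jig:  [[-0.003, 0.002, -1.0], [-0.0, 1.0, 0.002], [1.0, 0.0, -0.003]]
rv [ 0.    -0.003 -0.002]
(0, -70, 72) [-0.5 87.7  0.6]
```

View pics/s1.png

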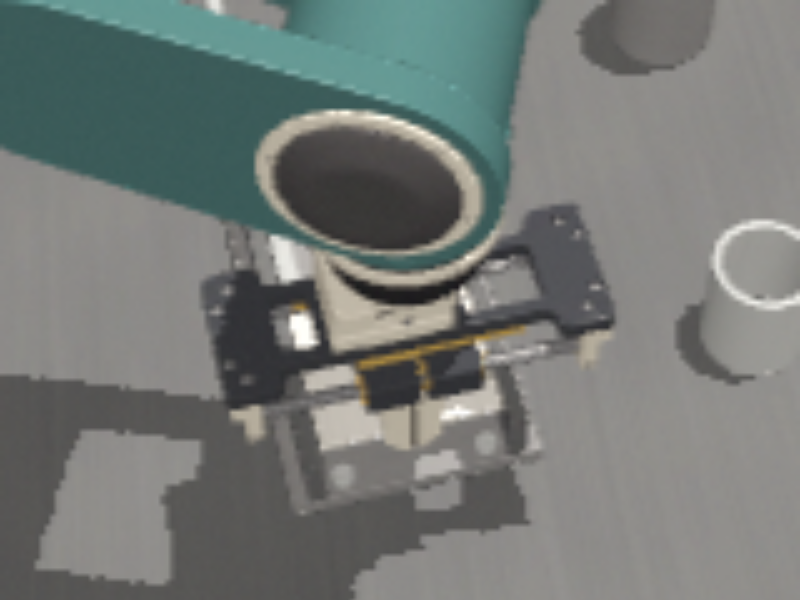

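The closed fingers are at the jig's -y end, at about (412, 430), just behind the post. Next I push along +y.

{"method": "move_arm", "body": {"targets": [[[0,0,0],[0,8,0.6],1],[[0,0,0],[0,16,0.6],1],[[0,0,0],[0,24,0.6],1],[[0,0,0],[0,32,0.6],1],[[0,0,0],[0,40,0.6],1],[[0,0,0],[0,48,0.6],1],[[0,0,0],[0,56,0.6],1],[[0,0,0],[0,63,0.6],1],[[0,0,0],[0,70,0.6],1],[[0,0,0],[0,76,0.6],1],[[0,0,0],[0,80,0.6],1],[[0,0,0],[0,80,0.6],1]]}}

```text
t: 4.85
position: [0.5694, -0.0788, 0.0724]
tcp_rot: [2.411, 1.57, 2.522]
ft_force: [-0.4, 0.2, -0.7]
opening: 0.005
```

```bash
python3 - <<'E'
from h import *
plan((0,-70,72))
for c in("top","side"):
    im,d=camera(c); w=cloud(c,d)
    for t in("cover_knob","cover"):
        for o in nets.search_frame(c,t)[:1]:
            r,cc=int(o["at"][0]*384),int(o["at"][1]*512); print(c,t,round(o["score"],2),w2j(w[r,cc]).round(0))
E
```

```text
t 4.85 jig tcp [  0.8 -77.9  72.4] F [-0.38  0.22 -0.74] open 0.0 q [-0.18 -0.01  1.84  0.    1.32 -0.29]
axes in jig:  [[-0.001, 0.0, -1.0], [-0.0, 1.0, 0.0], [1.0, 0.0, -0.001]]
rv [ 0.    -0.001 -0.   ]
(0, -70, 72) [ 0.4  7.9 -0.8]
top cover_knob 0.89 [-3. -4. 41.]
top cover 0.66 [-6.  7. 71.]
side cover_knob 0.61 [-29. -46.  47.]
side cover 0.93 [-27. -50.  47.]
```

Next, advance slowly until the force rises.

{"method": "move_arm", "body": {"targets": [[[0,0,0],[0,2,0],1],[[0,0,0],[0,4,0],1],[[0,0,0],[0,6,0],1],[[0,0,0],[0,6,0],1]]}}

```text
t: 5.55
position: [0.5689, -0.0732, 0.0726]
tcp_rot: [2.889, 1.571, 2.999]
ft_force: [0.6, -0.8, -0.2]
opening: -0.0
```

{"method": "move_arm", "body": {"targets": [[[0,0,0],[0,1,0],1],[[0,0,0],[0,2,0],1],[[0,0,0],[0,2,0],1]]}}

```text
t: 5.85
position: [0.5688, -0.0724, 0.0727]
tcp_rot: [-1.546, 1.569, -1.436]
ft_force: [0.6, -9.8, -1.8]
opening: 0.002
```

{"method": "move_arm", "body": {"targets": [[[0,0,0],[0,1,0],1],[[0,0,0],[0,1,0],1],[[0,0,0],[0,1,0],1]]}}

```text
t: 6.15
position: [0.5688, -0.0723, 0.0727]
tcp_rot: [-1.526, 1.567, -1.416]
ft_force: [2.0, -17.4, -2.9]
opening: 0.004
```

```bash
python3 - <<'E'
from h import *
im,d=camera("side"); cv2.imwrite("pics/s2.png",cv2.resize(im[150:290,170:330,::-1],(680,595)))
plan((0,-90,72))
E
```

```text
t 6.2 jig tcp [  1.  -71.3  72.7] F [  1.66 -16.84  -2.35] open 0.01 q [-0.17 -0.02  1.84 -0.    1.32 -0.28]
axes in jig:  [[0.0, -0.003, -1.0], [0.001, 1.0, -0.003], [1.0, -0.001, 0.0]]
rv [-0.001  0.     0.003]
(0, -90, 72) [  0.8 -18.7  -1. ]
```

View pics/s2.png

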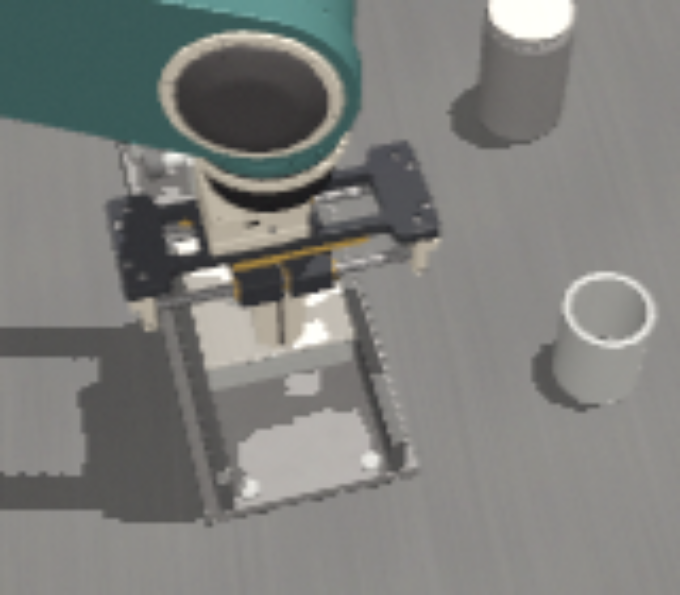

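The cover is home: the slot behind it is open and the stop force is 17 N with no further travel. Next I back off, lift and go around behind the lever knob.

{"method": "move_arm", "body": {"targets": [[[0,0,0],[0,-8,0],1],[[0,0,0],[0,-18,0],1],[[0,0,0],[-40,-20,0],1],[[0,0,0],[-80,-20,0],1],[[0,0,0],[-115,-20,0],1],[[0,0,0],[-140,10,-5],1],[[0,0,0],[-140,55,-12],1],[[0,0,0],[-140,100,-20],1],[[0,0,0],[-140,145,-28],1],[[0,0,0],[-140,190,-36],1],[[0,0,0],[-140,235,-44],1],[[0,0,0],[-140,280,-51],1]]}}

```text
t: 7.4
position: [0.4865, 0.2037, 0.213]
tcp_rot: [0.786, 1.57, 0.896]
ft_force: [0.1, -0.2, -0.2]
opening: 0.003
```

{"method": "move_arm", "body": {"targets": [[[0,0,0],[0,33,0],1],[[0,0,0],[0,33,0],1]]}}

```text
t: 7.6
position: [0.4829, 0.238, 0.2126]
tcp_rot: [1.883, 1.57, 1.997]
ft_force: [0.2, -0.1, 1.1]
opening: 0.004
```

```bash
python3 - <<'E'
from h import *
for c in("side","top"):
    im,d=camera(c); w=cloud(c,d)
    for t in("cover_knob","lever_knob"):
        for o in nets.search_frame(c,t)[:1]:
            r,cc=int(o["at"][0]*384),int(o["at"][1]*512); print(c,t,round(o["score"],2),w2j(w[r,cc]).round(0))
    if c=="side":
        j=w2j(w.reshape(-1,3)); m=(abs(j[:,0])<14)&(abs(j[:,1]+60)<60)&(j[:,2]>75)&(j[:,2]<90); print("post",m.sum(),j[m].mean(0).round(1) if m.any() else "")
plan((-50,242,112),(-50,242,105))
E
```

```text
side cover_knob 0.73 [-50. 171.  82.]
side lever_knob 0.51 [-32. 242.   0.]
post 34 [  0.2 -55.6  84.7]
top cover_knob 0.87 [  6. -16.  39.]
top lever_knob 0.46 [-37. 155.   7.]
t 7.9 jig tcp [-49.8 242.5 212.7] F [ 0.41  0.29 -0.74] open 0.0 q [ 0.4  -0.18  1.76 -0.    1.56  0.29]
axes in jig:  [[0.0, 0.0, -1.0], [0.001, 1.0, 0.0], [1.0, -0.001, 0.0]]
rv [-0.001  0.    -0.   ]
(-50, 242, 112) [100.7  -0.5  -0.3]
(-50, 242, 105) [107.7  -0.5  -0.3]
```

The post is at jig y = -55.6, so the cover stayed home. Next I go down behind the lever knob and sweep towards -y.

{"method": "move_arm", "body": {"targets": [[[0,0,0],[40,0,0],1],[[0,0,0],[80,0,0],1],[[0,0,0],[105,0,0],1],[[0,0,0],[105,-10,0],1],[[0,0,0],[104,-20,0],1],[[0,0,0],[102,-32,0],1],[[0,0,0],[100,-44,0],1],[[0,0,0],[98,-56,0],1],[[0,0,0],[96,-68,0],1],[[0,0,0],[94,-78,0],1],[[0,0,0],[93,-88,0],1],[[0,0,0],[93,-88,0],1]]}}

```text
t: 9.1
position: [0.4938, 0.1463, 0.1207]
tcp_rot: [-0.049, 1.569, 0.06]
ft_force: [0.2, 2.6, 2.6]
opening: 0.003
```

```bash
python3 - <<'E'
from h import *
im,d=camera("side"); cv2.imwrite("pics/s3.png",cv2.resize(im[110:270,150:320,::-1],(630,595)))
plan((-50,136.5,120))
E
```

```text
t 9.15 jig tcp [-49.8 154.7 120.2] F [0.18 2.38 3.  ] open 0.0 q [ 0.24 -0.19  1.92 -0.    1.41  0.13]
axes in jig:  [[0.001, -0.0, -1.0], [0.001, 1.0, -0.0], [1.0, -0.001, 0.001]]
rv [-0.001  0.001  0.   ]
(-50, 136.5, 120) [  0.2 -18.2  -0.2]
```

View pics/s3.png

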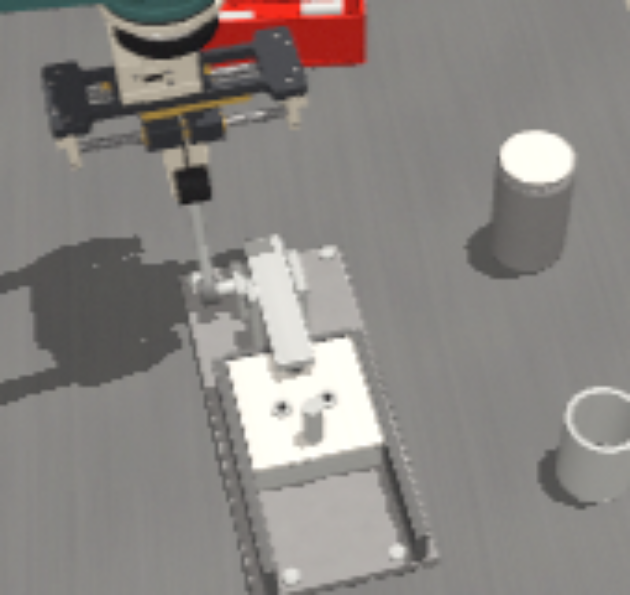

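The fingers are behind the black knob at (193, 183), the lever is rising, and the cover is home under the strap. Next I finish the sweep.

{"method": "move_arm", "body": {"targets": [[[0,0,0],[0,-5,0],1],[[0,0,0],[0,-10,0],1],[[0,0,0],[0,-14,0],1],[[0,0,0],[0,-17,0],1],[[0,0,0],[0,-18,0],1],[[0,0,0],[0,-18,0],1],[[0,0,0],[0,-18,0],1]]}}

```text
t: 9.85
position: [0.4952, 0.1296, 0.1195]
tcp_rot: [-2.575, 1.571, -2.465]
ft_force: [-1.0, 1.3, 1.1]
opening: 0.002
```

```bash
cat > chk.py <<'E'
from h import *
import sys
plan((-50,136.5,120))
for c in("side","top"):
    im,d=camera(c); w=cloud(c,d); j=w2j(w.reshape(-1,3)); rgb=im.reshape(-1,3).max(1)
    m=(abs(j[:,0]+50)<16)&(abs(j[:,1]-118)<28)&(j[:,2]>125)&(j[:,2]<164)&(rgb<70); 
    if m.any(): print(c,"knob",m.sum(),j[m].min(0).round(0),j[m].max(0).round(0),j[m].mean(0).round(0))
    for a,b in((60,80),(80,100),(100,125)):
        m=(abs(j[:,0]+50)<8)&(abs(j[:,1]-118)<12)&(j[:,2]>a)&(j[:,2]<b)
        if m.any(): print(c,"rod",m.sum(),j[m].mean(0).round(1))
    if c=="side":
        m=(abs(j[:,0])<14)&(abs(j[:,1]+60)<60)&(j[:,2]>75)&(j[:,2]<90); print("post",m.sum(),j[m].mean(0).round(1))
        cv2.imwrite(sys.argv[1],cv2.resize(im[110:270,150:320,::-1],(630,595)))
E
python3 chk.py pics/s4.png
```

```text
t 9.85 jig tcp [-50.1 137.5 119.5] F [-0.97  1.33  1.13] open 0.0 q [ 0.21 -0.19  1.92 -0.    1.41  0.1 ]
axes in jig:  [[-0.0, -0.0, -1.0], [0.0, 1.0, -0.0], [1.0, -0.0, -0.0]]
rv [-0. -0.  0.]
(-50, 136.5, 120) [-0.5 -1.   0.1]
side knob 80 [-61.  99. 137.] [-37. 122. 164.] [-49. 108. 154.]
side rod 16 [-49.3 112.6  71.3]
side rod 13 [-50.  112.4  89.8]
side rod 21 [-49.6 112.1 112.1]
post 34 [  0.  -55.5  84.3]
```

View pics/s4.png

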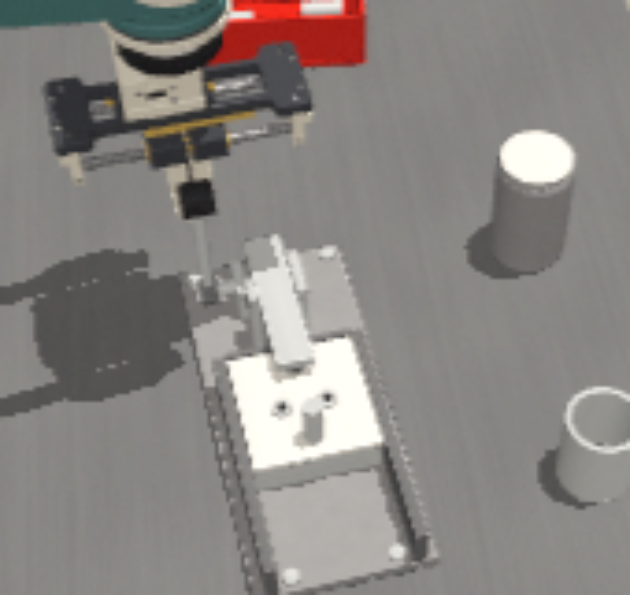

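{"method": "move_arm", "body": {"targets": [[[0,0,0],[0,0,0],1],[[0,0,0],[0,0,0],1],[[0,0,0],[0,0,0],1],[[0,0,0],[0,0,0],1],[[0,0,0],[0,0,0],1]]}}

```text
t: 10.45
position: [0.4952, 0.1297, 0.1196]
tcp_rot: [-3.126, 1.571, -3.016]
ft_force: [-0.8, 1.1, 0.4]
opening: 0.007
```

```bash
python3 chk.py pics/s5.png && python3 - <<'E'
from h import *
print(robot.finish_job())
E
```

```text
t 10.45 jig tcp [-50.1 137.5 119.6] F [-0.84  1.13  0.36] open 0.01 q [ 0.21 -0.19  1.92  0.    1.41  0.1 ]
axes in jig:  [[-0.0, -0.0, -1.0], [-0.0, 1.0, -0.0], [1.0, 0.0, -0.0]]
rv [ 0. -0.  0.]
(-50, 136.5, 120) [-0.4 -1.   0.1]
side knob 80 [-61.  99. 141.] [-37. 123. 162.] [-49. 108. 155.]
side rod 17 [-49.9 112.8  70.5]
side rod 14 [-49.5 112.6  90.2]
side rod 20 [-49.6 112.3 112.4]
post 37 [  0.1 -56.2  84.3]
the job is handed in; nothing more can be done
None
```

I pushed the cover home, swung the lever upright with the closed fingers behind its knob, and handed the job in at about 10.5 s with the fingers still holding it. No verdict was reported.

- **Cover:** it stopped against its end stop, with the push rising to 17 N and no further movement. With the lever up, the last check put its post at jig y ≈ -56 mm, where home is -55 mm, so it is within about 1 mm of home (limit 4 mm).
- **Lever:** the rod read within about 0.01 rad of vertical (limit 0.14 rad) and looked the same in two checks 0.6 s apart. I did not measure its speed directly.
- **Holding force:** the wrist sensor read about 1.1 N along y in the last check. Its noise is about 1 N, so that alone does not prove more than 0.5 N. The sprung lever staying up against the fingers confirms the contact.
- **Disagreements:** the network's detections of the knobs were unreliable while the arm was in view, so I used depth points and the pictures instead. The top camera gave no usable lever check because the gripper hid it.
- **Bystanders:** the arm did not go near the hammer, can, tube or bin. I did not measure their positions again at the end.

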